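# Take the palette knife out of the praline case

### The job

Slide the lid of the small brass-and-glass display case fully open, then take out the long palette knife that lies inside: it is longer than the opening, so bring it out handle first, tilted, through the opening. Finish while still holding the knife in the gripper, at rest, with all of it at least 10 cm above the top of the case; leave the lid open and do not disturb the gift box, the jar or the cup.

Things in the scene. Friction and masses are not known exactly. Their poses are not given: they have to be found in the camera images.
- rests (a point): Midway between two black rests on the case's floor that carry the knife's handle, at the height of their tops (z = 53 mm in the case's frame). They stand at y = 24 and y = 108 mm, each 60 mm wide along x and 8 mm along y.
- roof_edge (a point): Middle of the lower edge of the case's fixed glass roof, at y = 0, z = 85 mm in the case's frame. The roof, z = 85 to 90 mm, covers the half y < 0; the half y > 0 is closed only by the lid, and is the opening: 150 mm along y, 170 mm along x.
- case: Display case, glass walls, brass frame, marble base, fixed on the counter; 196 mm along its x, 336 mm along its y. Origin under its centre at counter level, z up. Inside: black floor at z = 25 mm, x within +-86, y within +-151 mm. End rims (|y| 150 to 160) reach z = 90, lid rails along the long sides (|x| 85 to 95) z = 96 mm. Trays of pralines, top z = 45 mm, under the roof at |x| 46 to 82 mm.
- cover (a joint): The lid: a clear glass plate 168 x 165 x 4 mm with thin brass edges, z = 90 to 95 mm in the case's frame, that slides along the case's -y over the fixed roof. In m: 0 shut (lid over y = -5 to 160 mm), 0.155 fully open at its stop (y = -160 to 5 mm). Friction about 1.5 N; it stays where left. Starts 0 to 30 mm open.
- cover_handle (a point): Middle of the lid's brass handle: a round bar 10 mm thick, 80 mm long along the case's x, centre 30 mm above the lid's underside (z = 120 mm), on posts at its ends. At y = 17.5 mm in the case's frame when shut; it moves with the lid towards the case's -y.
- knife: Loose palette knife, 250 mm along its y, about 0.12 kg, level in the case, nearly parallel to the case's y: handle to +y under the lid, blade to -y under the roof. Origin: mid-length, at the handle's underside. Light wooden handle 20 x 20 mm, y = 15 to 125, z = 0 to 20 mm; steel blade 26 mm wide, z = 8.5 to 11.5, y = 15 to -125 mm. Centre of mass about y = 37 mm.
- knife_end (a point): End of the knife's wooden handle, on its axis (125 mm to +y of its middle, 10 mm above its underside).
- knife_tip (a point): Tip of the knife's blade, on its axis (125 mm to -y of its middle).
- giftbox: Black gift box with gold ribbon, 110 x 110 x 36 mm, loose on the counter beyond the case's +y end; origin under its centre. Not to be moved.
- jar: Amber glass jar with brass cap, 64 mm in diameter, 100 mm tall, loose on the counter beyond the case's -y end; origin under its centre. Not to be moved.
- cup: White cup, 76 mm across the rim, 70 mm tall, loose on the counter beyond the case's -y end; origin under its centre. Not to be moved.

How it is judged:
By the outcome, as a careful person would: the job done as asked, in the order asked, and still so for the second after the job is handed in, while the arm keeps its last pose, push and grip.
It also fails if it takes over 56 s, if anything falls off the work surface, if the arm or the gripper's body presses on something with over 40 N, if the wrist force passes 120 N, or if a joint passes its speed limit or range.

### The arm

A 6-joint arm with a two-finger parallel gripper is mounted at the origin on the work surface. World frame = base frame: x ahead of the robot, y to its left, z up, the work surface at z = 0. Lengths are in m, angles in rad, forces in N, time in s.
With the tool pointing down it reaches from about 0.35 to 0.975 m from the base axis. Payload 7.1 kg.
Tool frame: the origin (TCP) lies midway between the tips of the shut fingers; the grasp point (between the pads) lies 19 mm behind it; z points along the fingers, y is the line along which they close (so a half turn about z gives the same grasp; the last joint's range is limited). The gripper opens to 88 mm and grips with 3 to 60 N. Pads are 20 mm wide; open, the fingers measure 115 mm over their backs; the gripper's body (75 mm by 178 mm) begins 61 mm behind the grasp point.
Start: joints at [-1.311, 0.423, 1.63, -0, 1.089, -0.019], TCP at [0.172, -0.601, 0.223] pointing down, gripper open.
Joint ranges: [-3, 3], [-0.9, 2.11], [0.09, 2.58], [-1.31, 4.45], [0.11, 2.69], [-2.54, 2.54]. Speed limits (rad/s): [2.39, 2.39, 3.01, 3.14, 3.14, 3.14].

### API

Orientations are given as a unit quaternion [w, x, y, z].
In Python, from station import move_pose, movel, movej, command_gripper, wait, inverse_kinematics, read_camera, camera_info, MotionError, job_done, get_time, get_joint_pos, get_qvel, get_effort, get_tcp_pos, get_ee_rot, get_ft_force, get_ft_torque, get_grip_width, get_finger_force gives the robot as it stands. Calls block until the motion is done:
- move_pose(position, orientation): joint-space move of the TCP to a pose.
- movel(position, frame=None, v=0.15, until_force=None): straight line of the TCP; frame=None keeps the orientation; v is the mean speed in m/s. With until_force (N) it stops when the force on the tool has changed by that much, and returns True; else False.
- movej(angles): joint-space move.
- command_gripper(opening): opening from 0.0 (shut) to 1.0 (fully open); the grip force is fixed at half the most; returns when the fingers have stopped.
- wait(seconds).
- inverse_kinematics(position, orientation): joint angles nearest the present ones, or None.
- read_camera(name): name is "scene" or "top" or "wrist"; returns the picture (420x560x3 uint8, red, green, blue); there is no depth.
- camera_info(name): a dict with "intrinsics" (3x3 intrinsics, pixels), "T" (4x4, takes a point from camera to world coordinates); the wrist camera has in their place "tool_from_camera" (4x4, takes a point from camera to tool coordinates, whose origin is the TCP and whose axes are the flange's). Camera axes: x right, y up, looking along -z (the intrinsics and any distortion apply to the point x, -y, -z); pixel columns grow to the right and rows downward; lengths in m; the calibration is good to about 2 mm. The wrist camera is an equidistant fisheye: a pixel r from the principal point sees the ray r / f radians off the axis. A picture is of the moment at which its call begins: read the wrist's pose just before it. camera_info takes no time and is no camera call.
A pose or a line that the arm cannot do raises MotionError and nothing moves.
- job_done(): hands the job in; it is judged then, once.
Readings, each from a call of its own:
- get_time(): time.
- get_joint_pos(): joint angles.
- get_qvel(): joint speeds.
- get_effort(): joint torques, N m.
- get_tcp_pos(): TCP position.
- get_ee_rot(): TCP orientation.
- get_ft_force(): force on the tool from outside, world axes, zero at the start.
- get_ft_torque(): the same for the moment, N m.
- get_grip_width(): opening from 0.0 (shut) to 1.0 (fully open).
- get_finger_force(): force on a finger pad.
Only numpy, scipy, OpenCV 4.12 (cv2) and the standard library are available. Lean on these libraries where they do the work, as an engineer would, in place of code of your own. Each camera call takes 0.05 s, during which the arm holds its last target. There are 200 camera calls.

## Working session

There is one attempt and no reset: what is moved stays moved. The work goes in short steps, each a Python script; the robot and the scene stay as the last script left them, time stands still between calls to the robot, and variables do not carry over. Pictures are saved under pics/ and viewed, at most 10 in all, crops included, and the job is handed in when it is done.

```bash
mkdir -p pics; python3 - <<'E'
from station import *
import cv2,numpy as np
np.set_printoptions(precision=4,suppress=True)
for n in ["scene","top"]:
    im=read_camera(n); cv2.imwrite(f"pics/{n}0.png",cv2.resize(im[:,:,::-1],(800,600),interpolation=cv2.INTER_CUBIC)); cv2.imwrite(f"pics/{n}_raw.png",im[:,:,::-1])
    i=camera_info(n);print(n,i)
print(camera_info("wrist"),get_time(),get_ee_rot(),get_tcp_pos())
E
```

```text
scene {'intrinsics': array([[532.0366,   0.    , 282.2093],
       [  0.    , 532.0366, 206.8712],
       [  0.    ,   0.    ,   1.    ]]), 'T': array([[-0.5293, -0.4778,  0.7011,  1.6291],
       [ 0.8484, -0.3081,  0.4305,  0.6545],
       [ 0.0103,  0.8227,  0.5684,  0.9632],
       [ 0.    ,  0.    ,  0.    ,  1.    ]])}
top {'intrinsics': array([[408.1869,   0.    , 289.3023],
       [  0.    , 408.1869, 211.0184],
       [  0.    ,   0.    ,   1.    ]]), 'T': array([[ 0.0148,  0.9948, -0.1006,  0.4165],
       [-0.9999,  0.0149,  0.    ,  0.0133],
       [ 0.0015,  0.1006,  0.9949,  1.3148],
       [ 0.    ,  0.    ,  0.    ,  1.    ]])}
{'intrinsics': array([[325.1923,   0.    , 281.6388],
       [  0.    , 325.1923, 212.2239],
       [  0.    ,   0.    ,   1.    ]]), 'tool_from_camera': array([[-0.0004,  0.9591,  0.2831,  0.0785],
       [ 1.    ,  0.0004,  0.0001,  0.0001],
       [ 0.    ,  0.2831, -0.9591, -0.1617],
       [ 0.    ,  0.    ,  0.    ,  1.    ]])} 0.1 [-0.0007  0.9903  0.1389 -0.0001] [ 0.1719 -0.6004  0.222 ]
```

View pics/scene0.png

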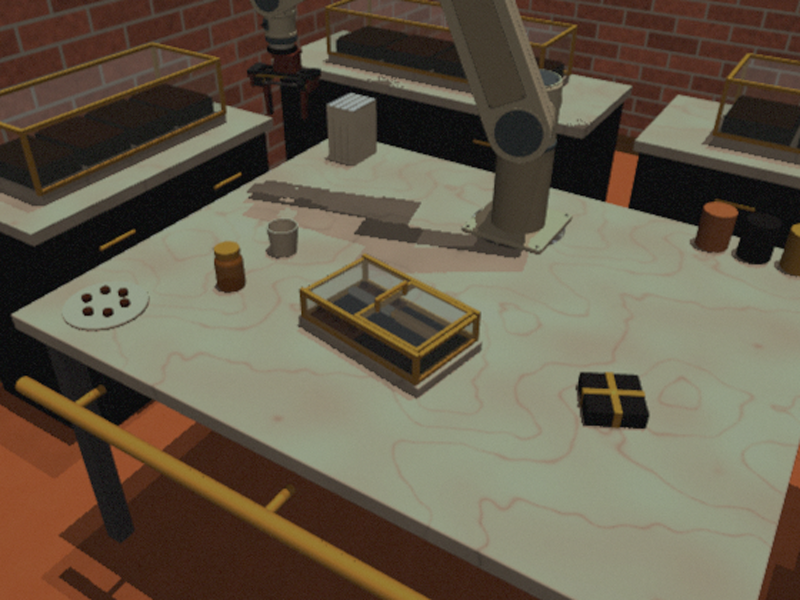

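View pics/top0.png

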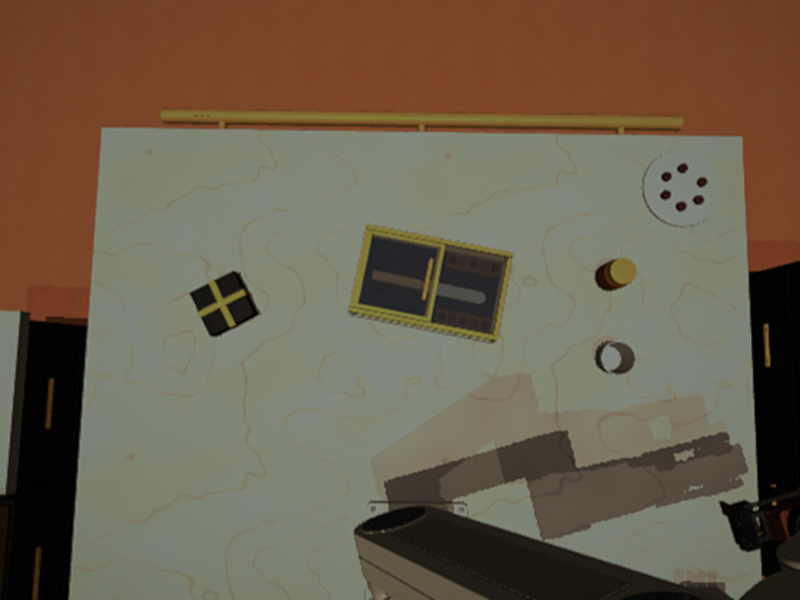

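The top view shows the case with corners at about (367,226), (512,254), (496,341) and (350,315). The lid handle is at (429,279), and the knife runs from (372,275) to (485,298). I'll enlarge that area.

```bash
cat > h.py <<'E'
from station import *
import cv2,numpy as np
np.set_printoptions(precision=4,suppress=True)
def ray(n,u,v):
    i=camera_info(n);K=i["intrinsics"];T=i["T"]
    d=T[:3,:3]@np.array([(u-K[0,2])/K[0,0],-(v-K[1,2])/K[1,1],-1]);return T[:3,3],d
def onz(n,u,v,z):
    o,d=ray(n,u,v);return o+d*(z-o[2])/d[2]
def proj(n,p):
    i=camera_info(n);K=i["intrinsics"];T=i["T"]
    q=T[:3,:3].T@(np.asarray(p)-T[:3,3]);return np.array([K[0,2]+K[0,0]*q[0]/-q[2],K[1,2]+K[1,1]*q[1]/q[2]])
E
python3 - <<'E'
from h import *
im=cv2.imread("pics/top_raw.png")
c=im[150:247,238:367];c=cv2.convertScaleAbs(cv2.resize(c,(774,582),interpolation=cv2.INTER_CUBIC),alpha=1.8);cv2.imwrite("pics/topcrop.png",c)
E
```

```text
(no output)
```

View pics/topcrop.png

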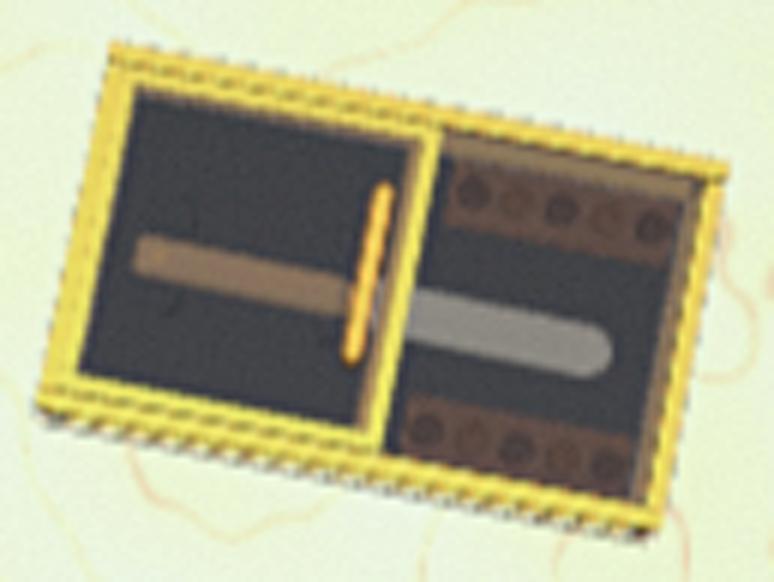

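```bash
cat >> h.py <<'E'
def fitcase():
    from scipy.optimize import least_squares
    px=np.array([[112,42],[728,165],[655,530],[40,405]])/6.+[237.6,149.6]
    P=[onz("top",u,v,.094)[:2] for u,v in px]
    L=np.array([[95,160],[95,-160],[-95,-160],[-95,160]])/1000.
    f=lambda q:(np.array([[np.cos(q[2]),-np.sin(q[2])],[np.sin(q[2]),np.cos(q[2])]])@L.T+q[:2,None]).T-P
    r=least_squares(lambda q:f(q).ravel(),[.5,0,0]);return r.x,f(r.x)
E
python3 - <<'E'
from h import *
q,res=fitcase();print(q,res)
c,s=np.cos(q[2]),np.sin(q[2]);R=np.array([[c,-s],[s,c]])
for nm,x,y,z in [("end",134,252,.063),("tip",612,352,.063),("h1",385,183,.123),("h2",352,362,.123),("lidedge-",379,445,.095),("lidedge+",438,135,.095)]:
    p=onz("top",x/6+237.6,y/6+149.6,z);print(nm,p,R.T@(p[:2]-q[:2]))
E
```

```text
[ 0.5832 -0.0228 -0.1849] [[ 0.0009  0.0006]
 [ 0.0007 -0.0013]
 [-0.0013 -0.0031]
 [-0.0003  0.0038]]
end [0.6021 0.1051 0.063 ] [-0.0049  0.1292]
tip [ 0.5539 -0.1418  0.063 ] [-0.0069 -0.1223]
h1 [ 0.6294 -0.0222  0.123 ] [0.0453 0.0091]
h2 [ 0.5405 -0.0071  0.123 ] [-0.0449  0.0076]
lidedge- [ 0.502  -0.0216  0.095 ] [-0.0801 -0.0137]
lidedge+ [ 0.6594 -0.0496  0.095 ] [ 0.0798 -0.0123]
```

```bash
cat >> h.py <<'E'
from scipy.spatial.transform import Rotation as Rn
C=np.array([.5832,-.0228]);YAW=-.1849
RC=Rn.from_euler('z',YAW).as_matrix()
def W(x,y,z): return RC@[x,y,z]+[C[0],C[1],0]
def quat(M): 
    x,y,z,w=Rn.from_matrix(M).as_quat();return [w,x,y,z]
def tool(ydir,sgn,theta=0,R=RC):
    """tool down; closing axis = sgn*case axis 'x' or 'y'; theta tilts about case x; returns matrix"""
    y=sgn*np.array([1.,0,0] if ydir=='x' else [0,1.,0]);z=np.array([0,0,-1.])
    return R@Rn.from_euler('x',theta).as_matrix()@np.c_[np.cross(y,z),y,z]
E
python3 - <<'E'
from h import *
for s in (1,-1):
    M=tool('y',s)
    for y in (.0084,-.14): print('lid',s,inverse_kinematics(W(0,y,.104),quat(M)))
for s in (1,-1):
  for (y,z,t) in [(.056,.044,0),(.056,.08,20),(.2,.13,20),(.2,.4,20),(.2,.4,0)]:
    print('kn',s,y,z,t,inverse_kinematics(W(-.005,y,z),quat(tool('x',s,np.radians(t)))))
E
```

```text
lid 1 [-0.0452  0.5239  1.7939 -0.      0.8238 -1.4311]
lid 1 [-0.3007  0.5182  1.805  -0.      0.8185 -1.6866]
lid -1 [-0.0452  0.5239  1.7939 -0.      0.8238  1.7105]
lid -1 [-0.3007  0.5182  1.805  -0.      0.8185  1.455 ]
kn 1 0.056 0.044 0 [ 0.0361  0.623   1.8001 -0.      0.7185  0.221 ]
kn 1 0.056 0.08 20 [-0.1448  0.5782  1.8333  0.5062  0.7822 -0.3319]
kn 1 0.2 0.13 20 [ 0.0982  0.5308  1.757   0.4706  0.81   -0.0372]
kn 1 0.2 0.4 20 [0.0982 0.2476 1.5125 0.3481 1.2967 0.2023]
kn 1 0.2 0.4 0 [ 0.2582  0.3041  1.3974 -0.      1.4401  0.4431]
kn -1 0.056 0.044 0 None
kn -1 0.056 0.08 20 None
kn -1 0.2 0.13 20 None
kn -1 0.2 0.4 20 None
kn -1 0.2 0.4 0 None
```

```bash
python3 - <<'E'
from h import *
q=quat(tool('y',1))
move_pose(W(0,.0084,.22),q)
movel(W(0,.0084,.103),v=.12)
command_gripper(0.0)
print(get_time(),get_grip_width(),get_finger_force(),get_ft_force())
E
```

```text
4.9583 0.10603215111813157 29.999812245368958 [-0.5748  0.1034 -0.1455]
```

```bash
python3 - <<'E'
from h import *
r=movel(W(0,-.128,.103),v=.08); f=get_ft_force();print(f)
r=movel(W(0,-.145,.103),v=.03,until_force=10)
p=get_tcp_pos();print(r,RC.T@(p-[*C,0]),get_ft_force(),get_grip_width())
command_gripper(0.5)
p=get_tcp_pos();movel(p+[0,0,.12],v=.2)
move_pose(W(-.005,.0,.30),quat(tool('x',1)))
wait(.2);P,Q=get_tcp_pos(),get_ee_rot();im=read_camera("wrist");np.savez("w1.npz",P=P,Q=Q)
cv2.imwrite("pics/wrist1.png",cv2.convertScaleAbs(cv2.resize(im[:,:,::-1],(800,600),interpolation=cv2.INTER_CUBIC),alpha=1.6))
im=read_camera("top");cv2.imwrite("pics/top2.png",cv2.convertScaleAbs(im[:,:,::-1],alpha=1.6))
print(get_time(),P,Q)
E
```

```text
[ 4.7708 -1.6483 -5.0894]
True [ 0.0004 -0.1377  0.1029] [0.4377 2.7599 2.0041] 0.10627429929981652
10.6 [ 0.5782 -0.0221  0.2998] [-0.0001  0.7694  0.6388 -0.0001]
```

View pics/wrist1.png

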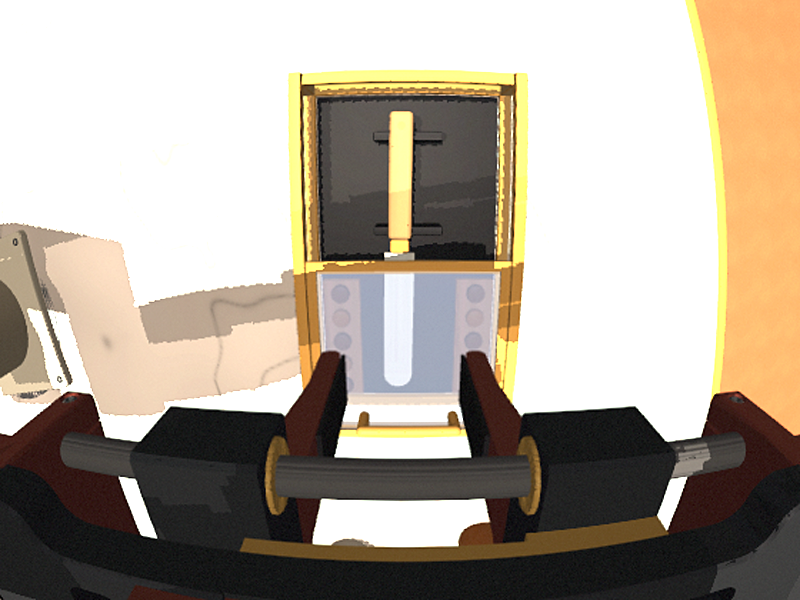

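The wrist view shows the lid open at its stop. The knife is undisturbed, with its handle end at (402,111), handle front at (399,240) and tip at (398,387). The rests are at rows 135 and 230.

```bash
cat >> h.py <<'E'
def wonz(u,v,z,P,Q):
    i=camera_info("wrist");K=i["intrinsics"];T=i["tool_from_camera"]
    a=np.array([(u-K[0,2])/K[0,0],(v-K[1,2])/K[1,1]]);r=np.hypot(*a)
    d=np.array([np.sin(r)*a[0]/r,-np.sin(r)*a[1]/r,-np.cos(r)])
    R=Rn.from_quat([Q[1],Q[2],Q[3],Q[0]]).as_matrix()
    o=P+R@T[:3,3];d=R@T[:3,:3]@d
    return RC.T@(o+d*(z-o[2])/d[2]-[*C,0])
E
python3 - <<'E'
from h import *
w=np.load("w1.npz")
for n,u,v,z in [("end",402,111,.073),("front",399.5,240,.073),("tip",398,387,.063),("restL",373,136,.053),("restR",443,136,.053),("restNearL",376,230,.053),("restNearR",442,230,.053),("railL",290,74,.096),("railR",528,74,.096),("lidL",297,262,.095),("lidR",523,262,.095)]:
    print(n,wonz(u*.7,v*.7,z,w['P'],w['Q']))
E
```

```text
end [-0.0046  0.1272  0.073 ]
front [-0.0067  0.0186  0.073 ]
tip [-0.0085 -0.1234  0.063 ]
restL [-0.0296  0.1077  0.053 ]
restR [0.0309 0.1079 0.053 ]
restNearL [-0.0276  0.0246  0.053 ]
restNearR [0.0308 0.0247 0.053 ]
railL [-0.0926  0.1578  0.096 ]
railR [0.095  0.1587 0.096 ]
lidL [-0.0904  0.0047  0.095 ]
lidR [0.0948 0.0048 0.095 ]
```

```bash
cat >> h.py <<'E'
RK=Rn.from_euler('z',YAW-.0148).as_matrix()
S=.179
def tcp(ty,tz,th):
    th=np.radians(th);c,s=np.cos(th),np.sin(th)
    y=ty+S*c+.019*s; z=tz+S*s-.019*c
    return W(-.0065+.0148*y,y,z),quat(tool('x',1,th,RK))
E
python3 - <<'E'
from h import *
p,q=tcp(-.123,.063,0)
command_gripper(.7)
move_pose(p+[0,0,.12],q)
print(movel(p,v=.1,until_force=8),get_tcp_pos()-p)
command_gripper(0.0)
print(get_time(),get_grip_width()*88,get_finger_force(),get_ft_force(),get_ft_torque())
p,q=tcp(-.123,.071,0);movel(p,v=.04)
wait(.2);print(get_time(),get_grip_width()*88,get_finger_force(),get_ft_force(),get_ft_torque())
P,Q=get_tcp_pos(),get_ee_rot();im=read_camera("wrist");np.savez("w2.npz",P=P,Q=Q)
cv2.imwrite("pics/wrist2.png",cv2.convertScaleAbs(cv2.resize(im[:,:,::-1],(800,600),interpolation=cv2.INTER_CUBIC),alpha=1.6))
for a in [(-.122,.056,8),(-.116,.039,16),(-.108,.033,20)]:
    p,q=tcp(*a);print(a,inverse_kinematics(p,q))
E
```

```text
False [0.0005 0.     0.0006]
13.8083 20.238771052253455 29.999675452709198 [-0.2735  0.5803  0.7688] [-0.0352  0.1054 -0.0099]
14.3583 19.65484487826678 29.999370574951172 [-0.3681 -0.0508 -1.4914] [-0.0181 -0.0539  0.0289]
(-0.122, 0.056, 8) [-0.0327  0.5885  1.8195  0.2094  0.7212  0.0103]
(-0.116, 0.039, 16) [-0.0995  0.5838  1.8333  0.4186  0.7405 -0.2132]
(-0.108, 0.033, 20) [-0.1259  0.5828  1.8371  0.5156  0.764  -0.3099]
```

View pics/wrist2.png

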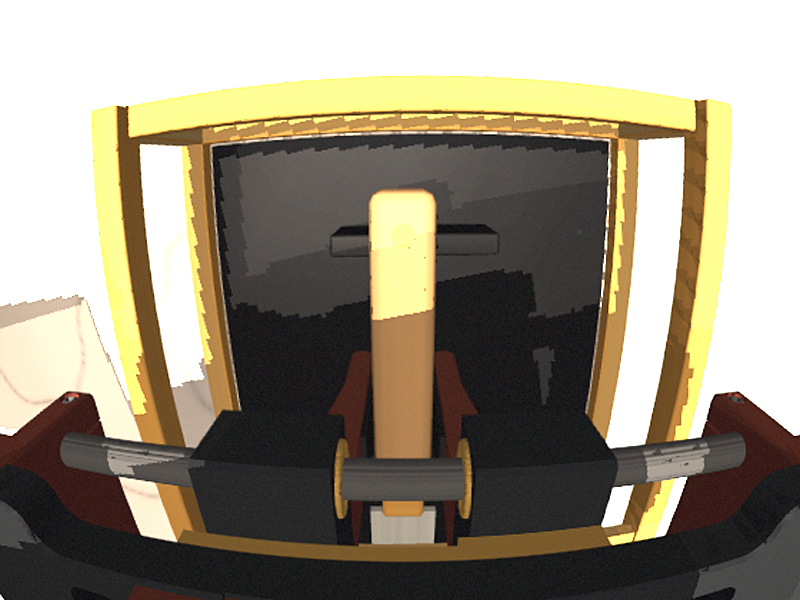

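The handle is centred between the fingers and off the rests, with its end at (402,190). Now I'll tilt it and draw it out.

```bash
python3 - <<'E'
from h import *
f0=get_ft_force()
for a in [(-.123,.064,4),(-.122,.056,8),(-.119,.0475,12),(-.116,.039,16),(-.108,.033,20)]:
    p,q=tcp(*a)
    hit=movel(p,q,v=.03,until_force=5); print(a,hit,get_ft_force()-f0,get_finger_force())
    if hit: raise SystemExit
for L in (.05,.10,.155):
    p,q=tcp(-.108+.94*L,.033+.342*L,20)
    hit=movel(p,q,v=.08,until_force=5);print(L,hit,get_ft_force()-f0,get_finger_force(),get_grip_width()*88)
    if hit: break
im=read_camera("scene");cv2.imwrite("pics/scene3.png",cv2.convertScaleAbs(cv2.resize(im[130:340,160:440,::-1],(800,600),interpolation=cv2.INTER_CUBIC),alpha=1.6))
print(get_time())
E
```

```text
(-0.123, 0.064, 4) False [-1.0147  0.9133  0.7958] 29.99927669763565
(-0.122, 0.056, 8) False [-0.8942 -0.6988  0.9363] 29.99933034181595
(-0.119, 0.0475, 12) False [-0.3673 -0.4684  1.2988] 29.999372363090515
(-0.116, 0.039, 16) False [-0.9806  0.551  -0.1105] 29.999307990074158
(-0.108, 0.033, 20) False [-0.7216  0.1168  0.0982] 29.99923825263977
0.05 False [-0.9269 -0.2853  0.7206] 29.999339282512665 20.08828676212056
0.1 False [-1.2445 -0.301  -0.1947] 29.999153316020966 20.253679072698205
0.155 False [-1.2742  0.4004 -0.1735] 29.99932587146759 19.698928744804025
18.5083
```

View pics/scene3.png

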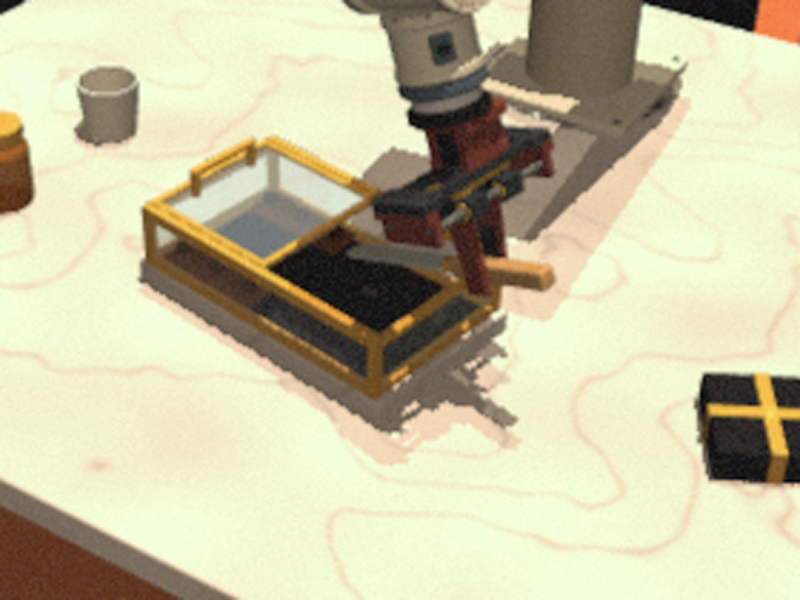

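The blade tip at (350,250) is clear of the roof edge, and the lid is still open with its handle at the far end. Now I'll raise it.

```bash
python3 - <<'E'
from h import *
L=.155
p,q=tcp(-.108+.94*L,.033+.342*L,20)
print(movel(p+[0,0,.22],q,v=.12,until_force=8))
wait(1);print(get_time(),get_tcp_pos(),get_grip_width()*88,get_finger_force(),np.abs(get_qvel()).max())
im=read_camera("scene");cv2.imwrite("pics/scene4.png",cv2.convertScaleAbs(cv2.resize(im[:,:,::-1],(800,600),interpolation=cv2.INTER_CUBIC),alpha=1.6))
E
```

```text
False
21.4917 [0.619  0.1866 0.3494] 19.97646218575898 29.99931514263153 0.00314519994812422
```

View pics/scene4.png

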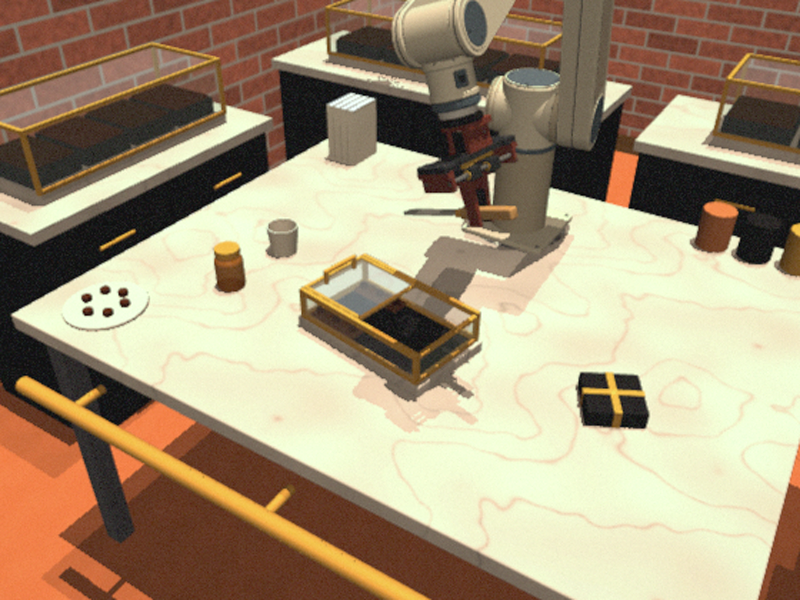

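The knife is held high (tip at (405,212), about z 0.30 m), the lid is open, and the jar, cup and gift box are where they started.

```bash
python3 -c "
from station import *
print(job_done())"
```

```text
the job is handed in; nothing more can be done
None
```

The job is handed in: the lid is fully open and the knife came out handle first without contact. It is held at rest with its blade tip about 20 cm above the case's glass top, the gift box, jar and cup are untouched, and the clock showed about 21.5 s of the 56 s allowed.

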